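# Clamp a spice jar in the one-handed prep board

## Robot

A 6-joint arm with a two-finger parallel gripper is mounted at the origin on the work surface. World frame = base frame: x ahead of the robot, y to its left, z up, the work surface at z = 0. Lengths are in m, angles in degrees, forces in N, time in s.
With the tool pointing down it reaches from about 0.375 to 0.75 m from the base axis. Payload 9 kg.
Tool frame: the origin (TCP) lies where the fingers leave the gripper's body, on its centre line; the fingertips stand 73 mm ahead of it and the grasp point (between the pads) lies 54 mm ahead of it (robot.tip_reach is the distance from the TCP to the fingertips, in m); z points along the fingers, y is the direction in which the jaws open and shut (so a half turn about z gives the same grasp; the last joint's range is limited). The gripper opens to 85 mm and grips with 20 to 120 N. Pads are 22 mm wide; open, the fingers measure 114 mm over their backs; the gripper's body (76 mm by 85 mm) begins 54 mm behind the grasp point. The pads swing forward as they close: fully open they stand 13 mm farther back than shut.
Start: joints at [53.703, 5.964, 5.575, 89.605, 0, 77.527], TCP at [0.242, 0.549, 0.304] pointing down, gripper open.
Joint ranges: [-171.21, 171.21], [-48.23, 106.86], [-62.78, 66.21], [-105.2, 120.99], [-86.42, 89.51], [-180, 180]. Speed limits (degrees/s): [127.2, 127.2, 147.25, 180, 180, 180].

## Interface

Orientations are given as [roll, pitch, yaw] about the fixed x, y, z axes, in that order (R = Rz(yaw) Ry(pitch) Rx(roll)).
In Python, from plant import robot gives the robot as it stands. Calls block until the motion is done:
- robot.move_pose(position, orientation): joint-space move of the TCP to a pose.
- robot.line_to(position, vel=0.15, rotation=None, guard=None): straight line of the TCP; rotation=None keeps the orientation; vel is the mean speed in m/s. With guard (N) it stops when the force on the tool has changed by that much, and returns True; else False.
- robot.goto_joints(angles): joint-space move.
- robot.set_gripper(opening): finger opening in m; the grip force is fixed at half the most; returns when the fingers have stopped.
- robot.pause(seconds).
- robot.ik(position, orientation): joint angles nearest the present ones, or None.
- robot.observe(): the state.
- robot.grab_frame(name): name is "scene" or "top" or "wrist"; returns the picture (480x640x3 uint8, blue, green, red); there is no depth.
- robot.get_calibration(name): a dict with "vertical_fov" (degrees; the focal length in pixels is half the picture's height over the tangent of half this angle, whatever the lens; pixels are square), "cx", "cy" (the principal point, pixels), "rvec" (rotation vector, rad) and "tvec" (3), from world to camera coordinates, as OpenCV has them. Camera axes: x right, y down, z forward; pixel columns grow to the right and rows downward; lengths in m; the calibration is good to about 2 mm. A picture is of the moment at which its call begins: read the wrist's pose just before it. get_calibration takes no time and is no camera call; for the wrist camera it gives the pose at the moment of the call.
A pose or a line that the arm cannot do raises robot.IKError and nothing moves.
- robot.job_done(): hands the job in, once; it reports no verdict.
The state is a dict: "time": time; "q": joint angles; "qvel": joint speeds; "joint_torque": joint torques, N m; "tool_pos": TCP position; "tcp_rot": TCP orientation; "ft_force": force on the tool from outside, world axes, zero at the start; "torque": the same for the moment, N m; "gripper_width": finger opening in m.
Only numpy, scipy, OpenCV 4.12 (cv2) and the standard library are available. Lean on these libraries where they do the work, as an engineer would, in place of code of your own. Each camera call takes 0.05 s, during which the arm holds its last target. There are 200 camera calls.

## Task

Clamp the spice jar into the one-handed prep board so that its cap can be unscrewed: slide the moving jaw up until you feel it press the jar snug into the V of the fixed jaw, only lightly because it is glass, then flip the cam lever over centre until it lies fully down and stays there, without forcing it. Leave the jar upright and still snug between the jaws, let go, and do not disturb the other kitchen things.

Things in the scene. Friction and masses are not known exactly. Their poses are not given: they have to be found in the camera images.
- board: White plastic prep board, 240 mm (its x) by 390 mm (its y), stuck down; origin at the centre of its underside, z up, top at z = 20 mm. On its centre line, from -y to +y: the fixed V jaw, the jar, the moving jaw, the bearing block with the cam lever (y 85 to 145, 94 mm wide, top 53 mm above the table). The moving jaw slides along the board's y; -y closes it on the jar.
- jar_center (a point): Centre of the glass spice jar to be clamped: 50 mm diameter, 95 mm high with red screw cap, 0.17 kg; the point is 45 mm above its underside, z along its axis. It stands loose on the board some millimetres short of the fixed jaw, whose V (94 mm wide, 64 mm above the table, open to board +y) takes it. That jaw can be bolted down anywhere along its slots; its place is not measured, so seat the jar by feel.
- jaw_face (a point): Centre of the moving jaw's flat rubber pad (80 mm wide, 36 mm high), on its face, 44 mm above the table; axes as the board's, the jar lies towards -y. The jaw plate is 22 mm thick (y 0 to 22), its top 64 mm above the table. The jaw (about 0.55 kg) slides on two steel rods with about 2 to 8 N of drag while the lever is up, and stays where it is left.
- jaw_grip (a point): Centre of the upright push grip on the moving jaw, 68 mm behind the pad's face: a block 32 mm in board x, 14 mm in board y, reaching from 50 to 92 mm above the table; this point is 72 mm above the table. Between it and the jaw plate is a gap of 39 mm for a finger.
- lever (a joint): Angle of the black cam lever about the board's x axis: 0 = open (up, leaning 0.15 rad towards the jar), 0.15 = upright, 1.72 = fully down on its stop (clamped, level, pointing to board +y). Stays put up to 0.4; then pushes back, at the worst 5 to 7 N near its end, at 0.7 to 1.0. Let go well before dead centre at 1.40 it springs back; past it, it snaps down and stays. A clamped jaw cannot slide.
- lever_pivot (a point): The lever's pin, fixed to the board, 67 mm above the table, on the board's centre line at board y 115 mm.
- lever_tip (a point): End of the lever's centre line, 78 mm from the pin. The lever is 10 mm thick and 14 mm wide, widening to a 20 mm paddle over its last 26 mm; when down its upper face is 72 mm above the table.
- budare: Bystander: round black iron griddle, 270 mm across with two ear handles, 12 mm thick, origin under its centre.
- mitt_trivet: Bystander: mitt-shaped orange trivet of hard rubber, about 160 by 130 mm, 9 mm thick.
- spatula: Bystander: steel spatula lying flat, 300 mm long.
- plate: Bystander: white ceramic plate, 180 mm across, 22 mm high, origin under its centre.
- mug: Bystander: ceramic mug, 82 mm across, 92 mm high, origin under its centre.
- spare_cap: Bystander: loose red jar cap, 45 mm across, 18 mm high, lying on the board beside the moving jaw (board +x side).
- teaspoon: Bystander: steel teaspoon, 140 mm long, lying on the board beside the moving jaw (board -x side).
- carousel (a joint): Bystander: angle of the turntable spice carousel, 216 mm across and about 160 mm high, with five jars of the same kind; it turns easily.
There are look-alikes about, which are no part of the job. There is more than one size of the part that bears jar_center; the job needs the largest.

How it is judged:
By the outcome, as a careful person would: the job done as asked, in the order asked, and still so for the second after the job is handed in, with the robot touching nothing.
It also fails if it takes over 58 s, if anything falls off the work surface, if the arm or the gripper's body presses on something with over 40 N, if the wrist force passes 120 N, or if a joint passes its speed limit or range.

## Working session

There is one attempt and no reset: what is moved stays moved. The work goes in short steps, each a Python script; the robot and the scene stay as the last script left them, time stands still between calls to the robot, and variables do not carry over. Pictures are saved under pics/ and viewed, on a budget of 10 in all, crops included, one or two more only if the job needs it, and the job is handed in when it is done.

```bash
mkdir -p pics; ls; python3 - <<'E'
from plant import robot
import cv2,numpy as np
for n in("scene","top"):
    cv2.imwrite(f"pics/{n}0.png",robot.grab_frame(n)); c=robot.get_calibration(n); print(n,c)
E
```

```text
pics
scene {'vertical_fov': 52.922272896527076, 'cx': 315.1046897739677, 'cy': 236.78297793546932, 'rvec': array([ 2.09862009,  1.01356832, -0.43581185]), 'tvec': array([-0.39646689, -0.20916882,  1.72428352])}
top {'vertical_fov': 55.44630858822721, 'cx': 321.29800646514377, 'cy': 235.57664014466013, 'rvec': array([ 2.15180873, -2.10855117,  0.18686205]), 'tvec': array([0.01898134, 0.59527158, 1.27387672])}
```

View pics/scene0.png

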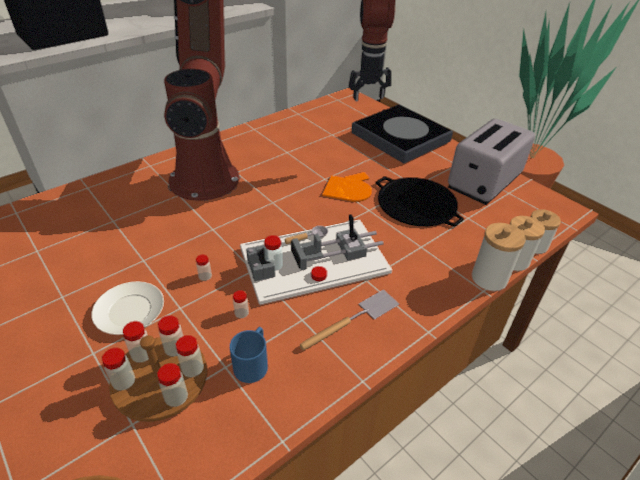

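View pics/top0.png

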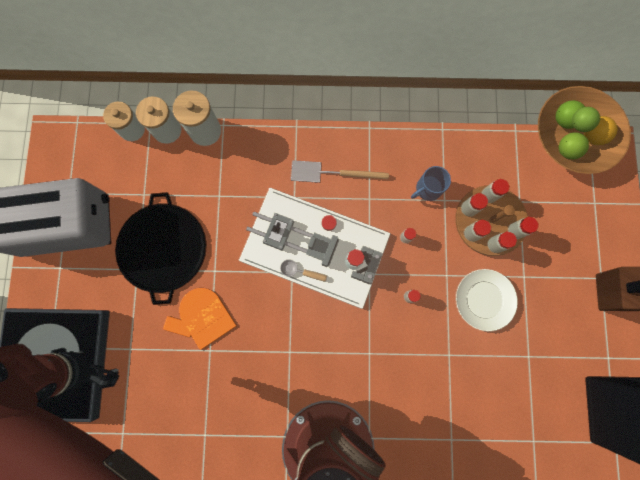

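The jar candidates in the top view are:
- (356,258), on the board between the V jaw and the moving jaw
- (409,236) and (413,296), loose and smaller
- five on the carousel

The one on the board fits. I'll confirm that with an enlarged crop.

```bash
python3 - <<'E'
import cv2
a=cv2.imread("pics/top0.png")[182:312,235:435]; cv2.imwrite("pics/topc.png",cv2.resize(a,None,fx=4,fy=4,interpolation=cv2.INTER_CUBIC))
E
```

```text
(no output)
```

View pics/topc.png

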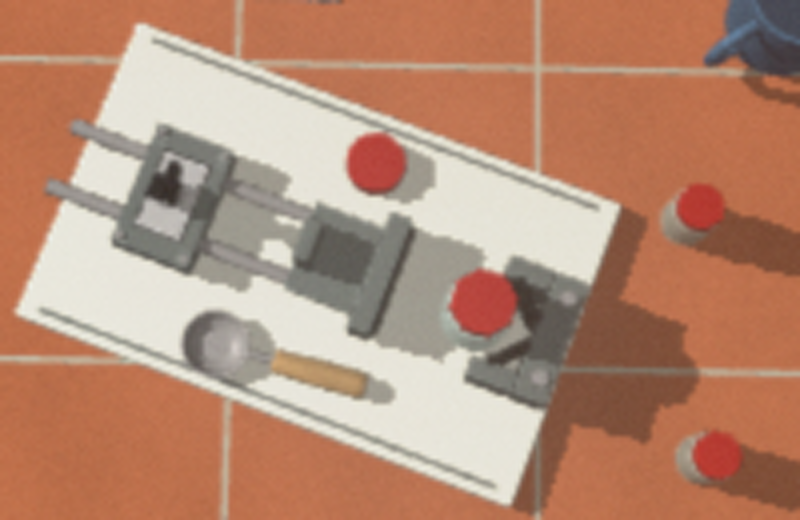

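```bash
cat > h.py <<'E'
import numpy as np,cv2
from plant import robot
from scipy.spatial.transform import Rotation as R
def ray(cal,uv,z):
    f=240/np.tan(np.radians(cal["vertical_fov"]/2))
    Rm=cv2.Rodrigues(np.array(cal["rvec"]))[0]; C=-Rm.T@cal["tvec"]
    d=Rm.T@np.array([(uv[0]-cal["cx"])/f,(uv[1]-cal["cy"])/f,1]); return C+d*(z-C[2])/d[2]
E
python3 - <<'E'
from h import *
cal=robot.get_calibration("top")
W=lambda c,z: ray(cal,((c[0]+.5)/4-.5+235,(c[1]+.5)/4-.5+182),z)
P=np.array([W(c,.02)[:2] for c in[(140,24),(620,206),(512,506),(16,314)]])
B=np.array([[.12,.195],[.12,-.195],[-.12,-.195],[-.12,.195]])
Z=(P-P.mean(0))@[1,1j]; b=B@[1,1j]; s=(b.conj()@Z)/(b.conj()@b); yaw=np.angle(s)
o=P.mean(0); print("origin",o,"yaw",np.degrees(yaw),"scale",abs(s),"res",abs(Z-s*b))
M=np.array([[np.cos(yaw),-np.sin(yaw)],[np.sin(yaw),np.cos(yaw)]])
for n,c,z in[("cap",(484,302),.115),("jawF1",(412,222),.064),("jawF2",(372,337),.064),("jawR1",(388,214),.064),("jawR2",(348,325),.064),("blk",(160,126),.053),("blk",(235,152),.053),("blk",(190,270),.053),("blk",(115,240),.053),("gripA",(305,265),.05),("gripC",(318,205),.05),("spare",(376,163),.038),("spoonhandle end",(366,385),.025),("levertip",(172,185),.144),("Vjaw",(515,260),.064),("Vjaw",(468,376),.064)]:
    w=W(c,z)[:2]; print(n,w.round(4),"board",((w-o)@M).round(4))
print(robot.observe())
E
```

```text
origin [0.5671134  0.04968784] yaw -19.989136063621025 scale 0.9920474322103096 res [0.00042459 0.00103493 0.00147647 0.00113541]
cap [ 0.5256 -0.0643] board [-0.     -0.1213]
jawF1 [ 0.5891 -0.016 ] board [ 0.0431 -0.0542]
jawF2 [0.5056 0.0113] board [-0.0447 -0.0571]
jawR1 [0.5946 0.0014] board [ 0.0423 -0.036 ]
jawR2 [0.5138 0.0285] board [-0.0429 -0.0381]
blk [0.6585 0.1689] board [0.0451 0.1433]
blk [0.6402 0.1135] board [0.0469 0.085 ]
blk [0.5526 0.1433] board [-0.0456  0.083 ]
blk [0.5734 0.1983] board [-0.0449  0.1418]
gripA [0.5584 0.0605] board [-0.0119  0.0072]
gripC [0.6027 0.0521] board [0.0326 0.0144]
spare [0.6372 0.0103] board [ 0.0794 -0.0131]
spoonhandle end [0.4746 0.0145] board [-0.0749 -0.0647]
levertip [0.5973 0.1495] board [-0.0058  0.1042]
Vjaw [ 0.563  -0.0901] board [ 0.0439 -0.1328]
Vjaw [ 0.4792 -0.0572] board [-0.0461 -0.1305]
{'time': 0.1, 'q': array([5.37029826e+01, 5.99519881e+00, 5.53299058e+00, 8.96058159e+01,
       5.12976608e-04, 7.75269372e+01]), 'qvel': array([-0.00138014,  0.0336995 ,  0.19689833,  0.05229976,  0.0125137 ,
        0.03348332]), 'joint_torque': array([ 4.84879522e-03, -5.58207285e+01,  5.04722679e+01,  1.28172169e-02,
       -3.22949409e-04,  2.92635923e-05]), 'tool_pos': array([0.24221524, 0.54870512, 0.3032142 ]), 'tcp_rot': array([-1.79933692e+02, -1.51927486e-02,  1.56176036e+02]), 'ft_force': array([-0.44721146,  0.48136919,  0.3706517 ]), 'torque': array([ 0.04477779, -0.01220189, -0.02082544]), 'gripper_width': 0.08546623283760779}
```

The crop shows the 50 mm jar (cap at crop 484,302) standing in front of the V. The moving jaw, lever, spare cap and teaspoon are all where the description puts them. Board block and jar measurements agree with the given sizes to about 2 mm. Next I move above the grip with the fingers shut.

```bash
cat >> h.py <<'E'
YAW=np.radians(-19.99); O=np.array([.5671,.0497])
M=np.array([[np.cos(YAW),-np.sin(YAW)],[np.sin(YAW),np.cos(YAW)]])
tip=robot.tip_reach
def P(x,y,ztip): return np.r_[O+M@[x,y],ztip+tip]     # board x,y and fingertip height -> TCP
def by():                                            # present board x, y, tip z
    t=np.array(robot.observe()["tool_pos"]); return np.r_[M.T@(t[:2]-O),t[2]-tip]
def F(): return np.r_[M.T@robot.observe()["ft_force"][:2],robot.observe()["ft_force"][2]]
E
python3 - <<'E'
from h import *
o=robot.observe();c=robot.get_calibration("wrist");Rm=cv2.Rodrigues(np.array(c["rvec"]))[0]
T=R.from_euler('xyz',o["tcp_rot"],degrees=True).as_matrix()
print(tip,"cam in tool",T.T@(-Rm.T@c["tvec"]-o["tool_pos"]),"axis",T.T@Rm[2])
for yaw in(70,-110): print(yaw,robot.ik(P(0,.042,.16),[180,0,yaw]),robot.ik(P(0,.17,.072),[180,0,yaw]))
E
```

```text
0.0726 cam in tool [ 0.06884017 -0.00049832 -0.07037301] axis [-2.74661844e-01 -4.76288145e-04  9.61540766e-01]
70 [ -4.00870296   3.79133703  -4.11574359  82.09291939   0.
 105.99129704] [  7.1863494   17.94218904   2.4696217   74.52743266   0.
 117.1863494 ]
-110 [ -4.00870296   3.79133703  -4.11574359  82.09291939   0.
 -74.00870296] [  7.1863494   17.94218904   2.4696217   74.52743266   0.
 -62.8136506 ]
```

```bash
python3 - <<'E'
from h import *
robot.set_gripper(0)
robot.move_pose(P(0,.042,.20),[180,0,70])
robot.line_to(P(0,.042,.14))
o=robot.observe(); print(o["time"],by(),F(),o["tcp_rot"],o["gripper_width"])
cv2.imwrite("pics/w1.png",robot.grab_frame("wrist"))
E
```

```text
3.475 [-9.92905726e-05  4.23245353e-02  1.40538000e-01] [-0.8316243   0.74628945  0.59922763] [ 1.79988293e+02 -4.77702944e-03  7.00358370e+01] -1.8769474995291407e-05
```

View pics/w1.png

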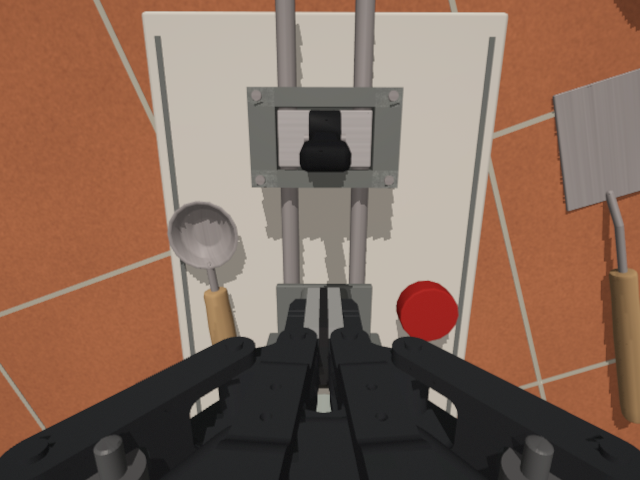

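The wrist view shows the fingers centred on the rods, with the lever at (325,140) well behind them and the jaw foot's rear edge under the tips at row 285. I'll descend behind the grip and push under guard.

```bash
python3 - <<'E'
from h import *
print("down",robot.line_to(P(0,.042,.064),vel=.1,guard=4),by(),F())
print("touch",robot.line_to(P(0,.024,.064),vel=.02,guard=1.5),by(),F())
y=by()[1]
for i in range(7):
    y-=.003; g=robot.line_to(P(0,y,.064),vel=.02,guard=10); print(g,by().round(4),F().round(2),robot.observe()["time"])
    if g: break
E
```

```text
down False [0.00042164 0.04212053 0.06476466] [0.09853814 0.26739146 0.30460006]
touch True [-0.00022612  0.02463018  0.06356615] [ 0.78276555  0.06448994 -0.4028746 ]
False [-0.0001  0.0214  0.0638] [0.63 0.13 0.32] 5.5583
False [-0.      0.0184  0.0639] [ 0.53  0.68 -0.6 ] 5.8583
False [0.     0.0154 0.064 ] [ 0.26 -0.44 -0.07] 6.1583
False [0.     0.0124 0.064 ] [ 0.18  0.34 -0.26] 6.4583
False [0.     0.0094 0.064 ] [-0.78 -0.37 -0.36] 6.7583
False [0.     0.0064 0.064 ] [-0.57  0.28 -0.52] 7.0583
False [0.     0.0034 0.064 ] [0.06 1.31 1.11] 7.3583
```

```bash
python3 - <<'E'
from h import *
w=robot.grab_frame("wrist"); t=robot.grab_frame("top")[182:312,235:435]
cv2.imwrite("pics/w2.png",np.vstack([w[160:480,120:520],cv2.resize(t,(400,260),interpolation=cv2.INTER_CUBIC)]))
E
```

```text
(no output)
```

View pics/w2.png

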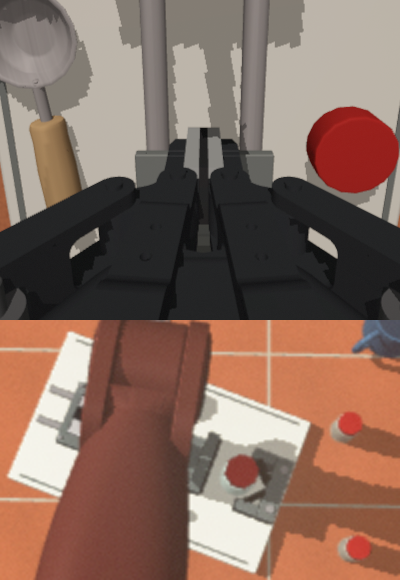

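The overhead inset shows that the jaw has moved about 18 mm, with the jar still short of the V. The force at rest falls back to near zero, so only the guard during motion is informative. I'll measure the drag by finding the smallest guard that passes, then push with a little more than that.

```bash
python3 - <<'E'
from h import *
y=by()[1]
for g in(3,4,5,6,7,8,9):
    hit=robot.line_to(P(0,y-.003,.064),vel=.015,guard=g); print(g,hit,by().round(4),F().round(2),robot.observe()["time"])
    y=by()[1]
    if not hit: break
E
```

```text
3 True [-0.0003  0.0022  0.0635] [ 0.68 -0.13  0.03] 7.6667
4 False [-0.     -0.001   0.0639] [-0.23 -0.23  0.29] 8.0417
```

```bash
python3 - <<'E'
from h import *
for i in range(3):
    y=by()[1]
    hit=robot.line_to(P(0,y-(.04 if i==0 else .003),.064),vel=.015,guard=6.5); print(hit,by().round(4),F().round(2),robot.observe()["time"])
    robot.pause(.1); print(by().round(4),F().round(2))
    if i==0 and not hit: break
E
```

```text
True [ 0.     -0.0223  0.0639] [0.41 1.7  0.76] 9.5333
[-0.0002 -0.0222  0.0636] [0.09 0.82 0.55]
True [-0.0004 -0.0224  0.0634] [-0.51  2.62  1.3 ] 9.8417
[-0.0004 -0.0224  0.0634] [0.74 3.15 1.87]
True [-0.0005 -0.0226  0.0634] [-0.26  4.02  2.86] 10.15
[-0.0006 -0.0226  0.0634] [0.98 2.94 1.61]
```

The push now meets a hard stop: 6.5 N guard hits with no progress and a force that stays on at rest. I'll back off, raise the tool to the lever's start position and check.

```bash
python3 - <<'E'
from h import *
robot.line_to(P(0,0.005,.064),vel=.08)
robot.line_to(P(0,0.03,.125),vel=.15)
print(by(),F(),robot.observe()["time"])
s=robot.grab_frame("scene")[200:310,225:400]; t=robot.grab_frame("top")[182:312,235:435]
cv2.imwrite("pics/c3.png",np.vstack([cv2.resize(s,(560,352),interpolation=cv2.INTER_CUBIC),cv2.resize(t,(560,240+124),interpolation=cv2.INTER_CUBIC)[130:]]))
E
```

```text
[-1.08810753e-04  2.97047787e-02  1.24408217e-01] [ 0.62554525 -0.53941002  0.45892149] 11.3333
```

View pics/c3.png

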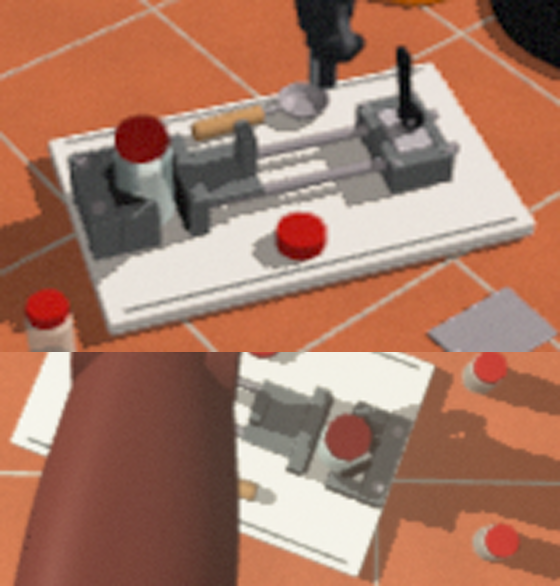

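The jar stands upright in the V (cap moved about 10 mm) with the jaw pad against it; the cap and teaspoon are untouched. Now the lever: touch it first, then follow its arc.

```bash
python3 - <<'E'
from h import *
robot.line_to(P(0,.07,.127),vel=.1)
print(robot.line_to(P(0,.115,.127),vel=.03,guard=2.5),by().round(4),F().round(2),robot.observe()["time"])
cv2.imwrite("pics/w4.png",np.hstack([robot.grab_frame("wrist")[0:480,160:480],cv2.resize(robot.grab_frame("scene")[190:310,300:400],(400,480),interpolation=cv2.INTER_CUBIC)]))
E
```

```text
False [0.     0.1149 0.1271] [-0.61 -0.53 -0.58] 13.6333
```

View pics/w4.png

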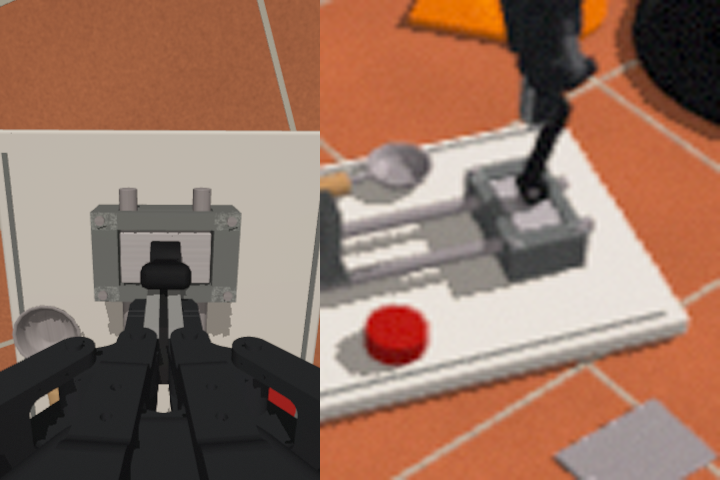

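The fingers are on the lever, behind its paddle at (165,275), and the lever has already turned a little past upright within its free range. I'll follow the arc down.

```bash
python3 - <<'E'
from h import *
r,hw=.062,.011
for ph in list(np.linspace(.30,1.56,12)):
    y=.115+r*np.sin(ph)-.005*np.cos(ph)-hw; z=.067+r*np.cos(ph)+.005*np.sin(ph)+.0004
    g=robot.line_to(P(0,y,z),vel=.05,guard=12); print(round(ph+.15,2),g,by().round(4),F().round(2),robot.observe()["time"])
    if g: break
cv2.imwrite("pics/w5.png",np.hstack([robot.grab_frame("wrist")[0:480,160:480],cv2.resize(robot.grab_frame("scene")[190:310,300:400],(400,480),interpolation=cv2.INTER_CUBIC)]))
E
```

```text
0.45 False [0.     0.1177 0.1282] [-0.65 -1.47  0.04] 13.9833
0.56 False [0.     0.1249 0.1261] [-0.23 -0.35  0.6 ] 14.275
0.68 False [0.     0.1314 0.1234] [ 0.41 -0.34  1.04] 14.5667
0.79 False [0.     0.1374 0.1199] [ 0.39 -1.42  1.9 ] 14.8583
0.91 False [0.     0.1432 0.1157] [-0.5  -1.46  1.18] 15.15
1.02 False [-0.      0.1484  0.1109] [ 0.15 -0.42  0.65] 15.4417
1.14 False [-1.000e-04  1.532e-01  1.053e-01] [0.03 0.16 0.57] 15.7333
1.25 False [-0.0002  0.1572  0.0993] [-0.41 -0.04  0.03] 16.025
1.37 False [-0.0003  0.1605  0.093 ] [ 0.55  0.18 -0.53] 16.3167
1.48 False [-0.0003  0.163   0.0863] [ 0.58 -0.59  0.21] 16.6083
1.6 False [-0.0003  0.1648  0.0795] [-0.31  0.41  0.35] 16.9
1.71 False [1.00e-04 1.66e-01 7.30e-02] [0.85 0.63 1.17] 17.1917
```

View pics/w5.png

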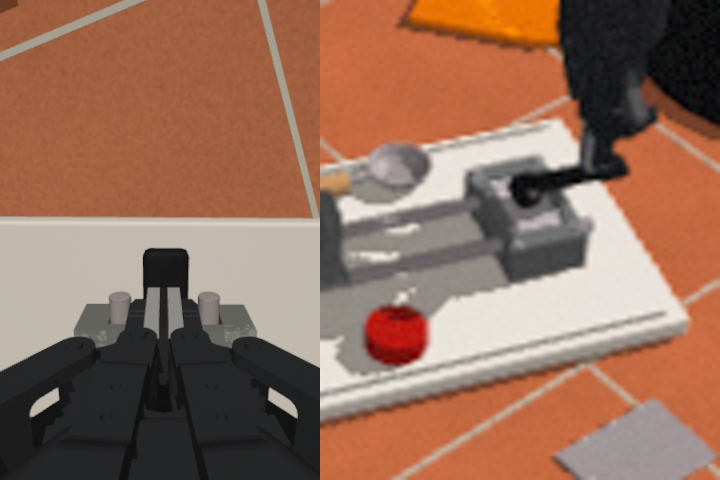

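The lever lies level under the fingers, pointing to board +y. I'll give it one light guarded press to confirm it's on its stop, then lift clear and look.

```bash
python3 - <<'E'
from h import *
print(robot.line_to(P(0,.166,.069),vel=.01,guard=4),by().round(4),F().round(2))
robot.line_to(P(0,.166,.20),vel=.15)
robot.move_pose([.25,.50,.30],[180,0,120]); robot.pause(.5)
print(by(),F(),robot.observe()["time"])
s=robot.grab_frame("scene")[200:300,225:400]; t=robot.grab_frame("top")
cv2.imwrite("pics/top9.png",t); cv2.imwrite("pics/scene9.png",robot.grab_frame("scene"))
cv2.imwrite("pics/c6.png",np.vstack([cv2.resize(s,(455,260),interpolation=cv2.INTER_CUBIC),cv2.resize(t[182:312,235:410],(455,338),interpolation=cv2.INTER_CUBIC)]))
for n in("top","scene"):
    if n=="top":
        d=cv2.absdiff(cv2.imread("pics/top0.png"),t).max(2)>60; k=cv2.connectedComponentsWithStats(d.astype(np.uint8))[2]; print([tuple(q) for q in k[1:] if q[4]>25])
E
```

```text
True [0.     0.166  0.0728] [0.93 0.06 3.87]
[-0.45183954  0.31478806  0.227389  ] [-0.2673442   0.38221602 -0.22333342] 20.7333
[(np.int32(252), np.int32(214), np.int32(20), np.int32(15), np.int32(165)), (np.int32(247), np.int32(228), np.int32(15), np.int32(8), np.int32(49)), (np.int32(332), np.int32(235), np.int32(15), np.int32(9), np.int32(44)), (np.int32(304), np.int32(238), np.int32(23), np.int32(17), np.int32(232)), (np.int32(337), np.int32(246), np.int32(19), np.int32(27), np.int32(87)), (np.int32(334), np.int32(248), np.int32(9), np.int32(11), np.int32(50)), (np.int32(359), np.int32(252), np.int32(8), np.int32(15), np.int32(45)), (np.int32(322), np.int32(261), np.int32(15), np.int32(8), np.int32(65)), (np.int32(346), np.int32(269), np.int32(10), np.int32(6), np.int32(30)), (np.int32(26), np.int32(340), np.int32(35), np.int32(15), np.int32(341)), (np.int32(105), np.int32(344), np.int32(21), np.int32(45), np.int32(416)), (np.int32(258), np.int32(374), np.int32(104), np.int32(28), np.int32(591)), (np.int32(231), np.int32(378), np.int32(57), np.int32(30), np.int32(339)), (np.int32(375), np.int32(398), np.int32(49), np.int32(25), np.int32(330)), (np.int32(448), np.int32(415), np.int32(10), np.int32(7), np.int32(34)), (np.int32(457), np.int32(418), np.int32(12), np.int32(9), np.int32(43)), (np.int32(71), np.int32(421), np.int32(106), np.int32(59), np.int32(1312)), (np.int32(473), np.int32(426), np.int32(34), np.int32(28), np.int32(260)), (np.int32(0), np.int32(467), np.int32(14), np.int32(13), np.int32(133)), (np.int32(525), np.int32(472), np.int32(11), np.int32(8), np.int32(32))]
```

View pics/c6.png

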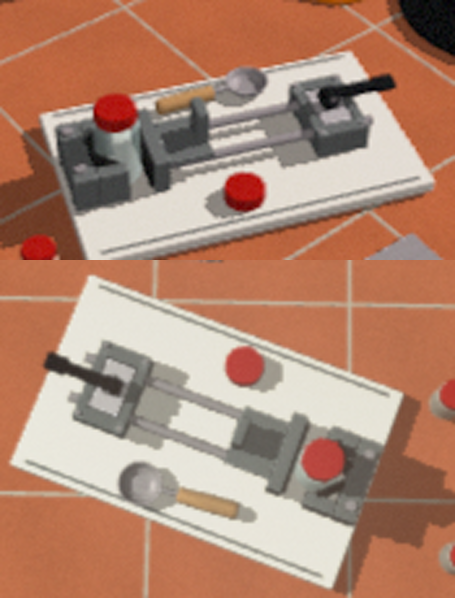

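```bash
python3 - <<'E'
from h import *
cal=robot.get_calibration("top")
a=cv2.imread("pics/top9.png")[225:285,300:380]; cv2.imwrite("pics/c7.png",cv2.resize(a,(800,600),interpolation=cv2.INTER_CUBIC))
for n,c,z in[("cap",(323,460),.115),("F1",(309,417),.064),("F2",(278,493),.064),("R1",(296,413),.064)]:
    w=ray(cal,(c[0]/2.6+235,(c[1]-260)/2.6+182),z)[:2]; print(n,(M.T@(w-O)).round(4))
E
```

```text
cap [-0.0011 -0.1323]
F1 [ 0.0456 -0.1031]
F2 [-0.0453 -0.1008]
R1 [ 0.0446 -0.0881]
```

View pics/c7.png

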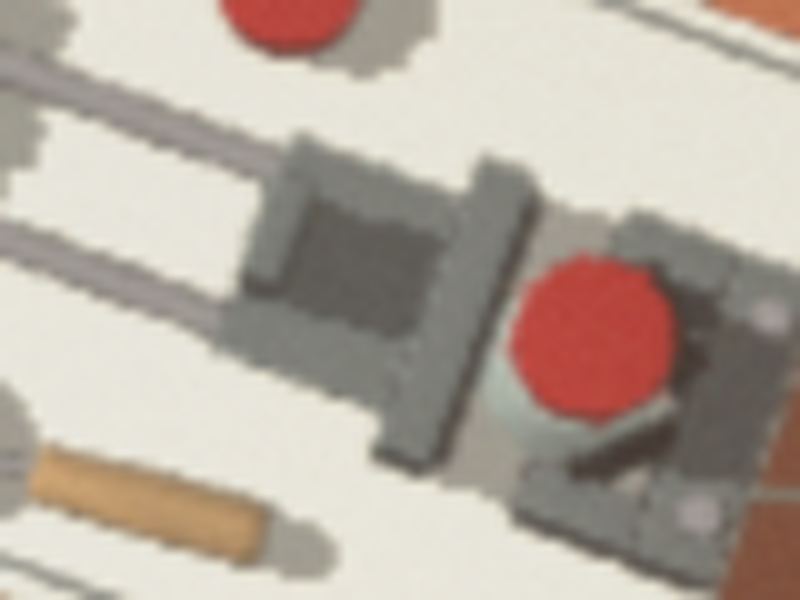

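The glass meets the pad's face at (488,370) and the jar sits in the V. Its near edge measures y −107 mm, and the pad lies between −102 and −110 mm. The overhead image differences are only the jaw, the jar, the lever and the arm with its shadow. I'll hand it in.

```bash
python3 - <<'E'
from plant import robot
robot.job_done(); print(robot.observe()["time"])
E
```

```text
the job is handed in; nothing more can be done
the job is handed in; nothing more can be done
```

The spice jar is clamped in the prep board with the cam lever fully down, and the job was handed in at about 21 s of the 58 s allowed.

- **Jaw:** I pushed it up with closed fingers behind its grip. Drag was about 3–4 N. I stopped at a firm stop with a 6.5 N guard; two more pushes moved it only about 0.2 mm each.
- **Lever:** I followed its arc down, and the 12 N guard never tripped. A 4 N press met a firm stop with the upper face at about 73 mm (72 mm expected). It stayed level after I let go.
- **Last look:** The jar was upright in the V, touching the pad. Comparing the overhead pictures before and after showed changes only at the jaw, jar and lever, apart from the arm and its shadow.

**Checks that were weak or disagreed:**
- The pad's position came out at y −102 mm from its front edge but −110 mm from its rear edge, against −107 mm for the jar. Snugness therefore rests on the felt stop and the close-up picture.
- Resting force readings fell to near zero while the jaw slid, so only the guards during motion showed how hard I was pushing.
- I set a 2.5 N guard to feel first contact with the lever, but it did not trip because the lever turned freely in its slack range. A picture confirmed the contact instead.

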